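Make up a shine kit and a heel kit at the shoemaker's bench

TASK

Make up two kits from the stock on the bench. Shine kit: put the brush, bristles down, and the larger polish tin next to each other, both flat on the floor of the long tray, and stand the smaller cream jar upright on the middle of that tin's lid. Heel kit: set the leather heel flat in the middle of the square tray and stand the thread spool upright on the middle of the heel; leave the small tin and the large jar where they are.

Things in the scene. Friction and masses are not known exactly. Their poses are not given: they have to be found in the camera images.
- long_tray: Long shallow tray of pale wood, open on top, fixed to the bench: 180 mm (its x) by 100 mm (its y) outside, walls 4 mm thick and 14 mm high above the bench, inner floor 4 mm above the bench, inside 172 by 92 mm, no dividers. Origin: centre of its underside, on the bench; z up.
- square_tray: Square shallow tray of pale wood, open on top, fixed to the bench: 108 by 108 mm outside, walls 4 mm thick and 14 mm high above the bench, inner floor 4 mm above the bench, inside 100 by 100 mm. Origin: centre of its underside, on the bench; x and y along its sides, z up.
- large_tin_center (a point): The larger of the two round flat-lidded polish tins of bare metal with a darker ring pressed in the lid, closed, standing upright on the bench: 56 mm diameter, 40 mm high, about 130 g. Point at its centre, 20 mm above its underside; z up.
- small_jar_center (a point): The smaller of the two cream jars (white pot with black screw lid), closed, standing upright: 36 mm diameter, 45 mm high, flat lid, about 90 g. Point at its centre, 22.5 mm above its underside; z up.
- brush_center (a point): Small shoe brush lying bristles down: wooden back on top 80 mm long (its x) by 36 mm wide (its y) by 22 mm thick, above a rigid block of dark bristles 74 by 31 by 24 mm; 46 mm high in all, about 90 g. Point at its centre, 23 mm above its underside; the wooden back, to be gripped across its 36 mm, lies from 1 to 23 mm above this point. z up.
- heel_center (a point): Stacked leather shoe heel, dark brown with light layer lines, D-shaped seen from above, flat top and bottom: straight sides 58 mm apart across its y, round back of 29 mm radius towards its -x, straight front face 30 mm towards its +x; 40 mm high, about 110 g. Point midway, on the axis of the round back, 20 mm above its underside; z up.
- spool_center (a point): Wooden spool wound full with cream-coloured thread, standing upright on one flange: 44 mm diameter, 50 mm high, about 70 g, grips like a plain cylinder. Point at its centre, 25 mm above its underside; z up.
- small_tin_center (a point): The smaller of the two bare metal polish tins, to be left alone: 38 mm diameter, 24 mm high. Point at its centre, 12 mm above its underside.
- large_jar_center (a point): The larger of the two cream jars (white pot, black lid), to be left alone: 52 mm diameter, 70 mm high. Point at its centre, 35 mm above its underside.
There are look-alikes about, which are no part of the job. What is shaped like the part that bears small_jar_center but green or turquoise is not meant.

How it is judged (in metres and radians):
At the end, for the whole second after the job is handed in: Brush and large tin flat on the long tray's floor; small jar on the tin and spool on the heel, each within 15 mm of centre; heel flat on the square tray's floor within 15 mm of its centre; all upright within 0.12 rad and at rest; small tin and large jar within 30 mm of their starts (x of large_tin_center in the frame of long_tray between -0.062 and 0.062 m and y of large_tin_center in the frame of long_tray between -0.022 and 0.022 m and height (world z) of each of large_tin_center, heel_center below 0.028 m and x of brush_center in the frame of long_tray between -0.066 and 0.066 m and y of brush_center in the frame of long_tray between -0.034 and 0.034 m and height (world z) of brush_center below 0.031 m and horizontal distance between small_jar_center and large_tin_center below 0.015 m and height (world z) of small_jar_center between 0.062 and 0.071 m and horizontal distance between heel_center and square_tray below 0.015 m and horizontal distance between spool_center and heel_center below 0.015 m and height (world z) of spool_center between 0.064 and 0.073 m and angle between each of large_tin_center, brush_center, small_jar_center, heel_center, spool_center's own z axis and vertical below 0.12 rad and linear speed of each of large_tin, brush, small_jar, heel, spool below 0.02 m/s and angular speed of each of large_tin, brush, small_jar, heel, spool below 0.3 rad/s and distance of each of small_tin_center, large_jar_center from where it was at the start of the episode below 0.03 m); the robot touches nothing.
It fails at once if the small tin is pushed or carried away (distance of small_tin_center from where it was at the start of the episode above 0.03 m).
It fails at once if the large jar is pushed or carried away (distance of large_jar_center from where it was at the start of the episode above 0.03 m).
It also fails if it takes over 128 s, if anything falls off the work surface, if the arm or the gripper's body presses on something with over 40 N, if the wrist force passes 120 N, or if a joint passes its speed limit or range.

ROBOT

A 6-joint arm with a two-finger parallel gripper is mounted at the origin on the work surface. World frame = base frame: x ahead of the robot, y to its left, z up, the work surface at z = 0. Lengths are in mm, angles in rad, forces in N, time in s.
With the tool pointing down it reaches from about 350 to 975 mm from the base axis. Payload 7.1 kg.
Tool frame: the origin (TCP) lies between the finger pads; the fingertips stand 19 mm ahead of it and the grasp point (between the pads) is the TCP; z points along the fingers, y is the line along which they close (so a half turn about z gives the same grasp; the last joint's range is limited). The gripper opens to 88 mm and grips with 3 to 60 N. Pads are 20 mm wide; open, the fingers measure 115 mm over their backs; the gripper's body (75 mm by 178 mm) begins 61 mm behind the grasp point.
Start: joints at [1.159, 0.423, 1.63, -0, 1.089, -0.019], TCP at [239.203, 577.397, 241.675] pointing down, gripper open.
Joint ranges: [-3, 3], [-0.9, 2.11], [0.09, 2.58], [-1.31, 4.45], [0.11, 2.69], [-2.54, 2.54]. Speed limits (rad/s): [2.39, 2.39, 3.01, 3.14, 3.14, 3.14].

INTERFACE

Orientations are given as a rotation vector (axis times angle).
In Python, from workcell import ctrl gives the robot as it stands.
- The arm moves only by the tool arm_command, never from a script. Its argument "series" is a list of rows, each an object with "linear": the shift along the tool's x, y, z in m, a list of three; "turn": the turn about the tool's z in rad. A call has 1 to 10 rows; each row shifts and turns the commanded pose from where the row before left it, along the tool's axes as they then stand; what a row does not reach is not made up. A row lasts 1/10 s, in which the tool goes at most 50 mm and 8.59 degrees, less where a joint would pass 70% of its speed; a pose out of reach is approached as far as the arm can. A call with a gripper value outside its range is refused whole. "jaw" is the opening, from -1 (shut) to 1 (fully open), set as the call begins (left out, the last holds). The fingers move at their own pace and stop on an object; the grip force is fixed at half the most. Time passes only in rows, so rows that do not move let the fingers close. It gives the time, the measured TCP pose, the force, the opening and the grip force at its end, in the units of the state.
- ctrl.get_obs(): the state, without advancing time (a new reading comes with each control period).
- ctrl.get_image(name): name is "side" or "top" or "wrist"; returns a dict with "frame" (400x640x3 uint8, blue, green, red), "fx", "fy", "cx", "cy" (pixels), "rvec" (rotation vector, rad) and "tvec" (3), from world to camera coordinates, as OpenCV has them. Camera axes: x right, y down, z forward; pixel columns grow to the right and rows downward; lengths in mm; the calibration is good to about 2 mm. A picture is of the moment at which its call begins. There is no depth.
- ctrl.close_job(): hands the job in; it is judged then, once.
The state is a dict: "t": time; "qpos": joint angles; "qvel": joint speeds; "joint_torque": joint torques, N m; "ee_pos": TCP position; "orientation": TCP orientation; "ft_force": force on the tool from outside, world axes, zero at the start; "moment": the same for the moment, N m; "width": finger opening in mm; "grasp_force": force on a finger pad.
Only numpy, scipy, OpenCV 4.12 (cv2) and the standard library are available. Lean on these libraries where they do the work, as an engineer would, in place of code of your own. Each camera call takes 0.05 s, during which the arm holds its last target. There are 200 camera calls.

## Working session

There is one attempt and no reset: what is moved stays moved. The work goes in short steps, Python scripts to look and compute and a tool call to move; the robot and the scene stay as the last step left them, time stands still between calls to the robot, and variables do not carry over. Pictures are saved under pics/ and viewed, at most 14 in all, crops included, and the job is handed in when it is done.

Besides the shell and the picture viewer there is one more tool, called as name([rows], argument=value, ...), one row to a line, values as JSON. arm_command: Moves the arm, as the interface text tells. Its arguments: {"type":"object","properties":{"series":{"type":"array"},"jaw":{"type":"number"}},"required":["series"]}

```bash
mkdir -p pics; ls; cat > h.py <<'E'
import numpy as np, cv2
from workcell import ctrl
def cam(n):
    d=ctrl.get_image(n); R=cv2.Rodrigues(np.array(d["rvec"],float))[0]
    K=np.array([[d["fx"],0,d["cx"]],[0,d["fy"],d["cy"]],[0,0,1]])
    return d["frame"],K,R,np.array(d["tvec"],float).ravel()
def ray(c,u,v,z):
    _,K,R,t=c; o=-R.T@t; d=R.T@np.linalg.inv(K)@[u,v,1]
    return (o+d*(z-o[2])/d[2])[:2]
def proj(c,p):
    _,K,R,t=c; q=K@(R@np.array(p,float)+t); return q[:2]/q[2]
E
python3 - <<'E'
from h import *
for n in("top","side"):
    c=cam(n);cv2.imwrite(f"pics/{n}0.png",c[0]);print(n,c[1].diagonal(),-c[2].T@c[3],c[2].round(2).tolist())
o=ctrl.get_obs();print(o)
E
```

```text
pics
top [402.17771647 402.17771647   1.        ] [ 234.49292141   -4.40952884 1164.09531514] [[0.07, -1.0, 0.0], [-0.97, -0.07, -0.22], [0.22, 0.01, -0.98]]
side [499.62088067 499.62088067   1.        ] [ 122.17314521 -891.65148774  851.39405424] [[0.92, -0.39, -0.0], [-0.24, -0.57, -0.78], [0.3, 0.72, -0.62]]
{'t': 0.1, 'qpos': array([ 1.15901347e+00,  4.23803161e-01,  1.63058704e+00, -1.88381585e-05,
        1.08862216e+00, -1.90113105e-02]), 'qvel': array([ 1.34120341e-06, -1.78529919e-03, -1.77996679e-03,  7.27294472e-04,
        5.31149007e-04,  5.87645302e-04]), 'joint_torque': array([ 1.15536503e-03, -5.45619249e+01, -2.74323481e+01,  6.45902054e-02,
        1.87641842e-02, -1.40732413e-05]), 'ee_pos': array([239.01647897, 576.97817235, 240.96565803]), 'orientation': array([-6.12936312e-01, -3.08092593e+00,  2.18394522e-03]), 'ft_force': array([ 0.42771417,  0.61785681, -0.84877347]), 'moment': array([-0.00061002, -0.02845208, -0.00359739]), 'grasp_force': 0.0, 'width': 87.76598835318919}
```

View pics/top0.png

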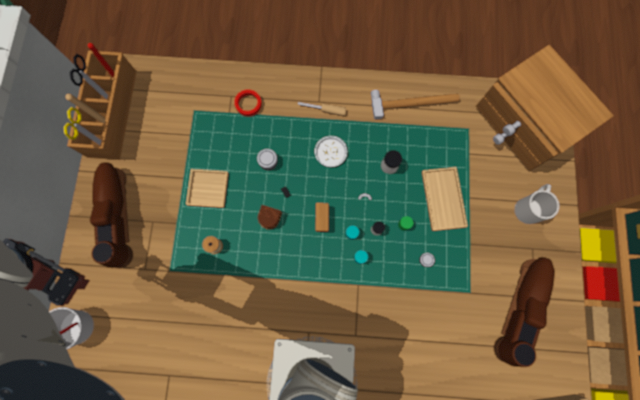

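View pics/side0.png

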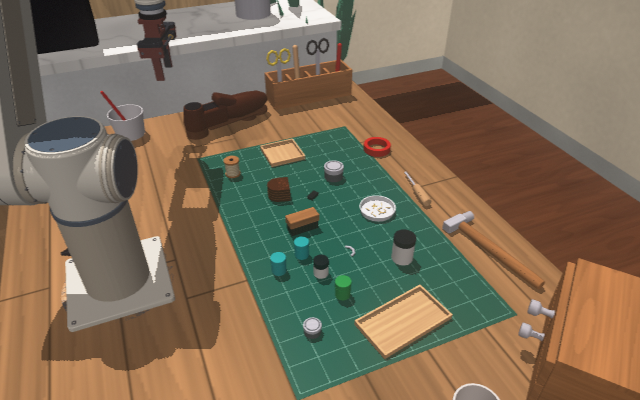

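The top view shows the square tray at (207,188), long tray (445,198), large tin (267,158), small tin (428,260), large jar (392,160) and small jar (378,228). It also shows the brush at (322,217), heel (270,217) and spool (212,244). The turquoise and green look-alikes are at (353,232), (361,256) and (406,223).

```bash
cat > m.py <<'E'
from h import *
c=cam("top")
hsv=cv2.cvtColor(c[0],cv2.COLOR_BGR2HSV)
m=((hsv[...,0]<65)|(hsv[...,0]>88)|(hsv[...,1]<90)).astype(np.uint8)
roi=np.zeros_like(m); cv2.fillConvexPoly(roi,np.array([[196,117],[465,131],[467,287],[178,268]]),1)
m=cv2.morphologyEx(m*roi,cv2.MORPH_OPEN,np.ones((3,3)))
for k in cv2.findContours(m,cv2.RETR_EXTERNAL,cv2.CHAIN_APPROX_NONE)[0]:
    if cv2.contourArea(k)<60: continue
    r=cv2.minAreaRect(k); u,v=r[0]
    print(np.round(r[0],1),np.round(r[1],1),round(r[2]),cv2.contourArea(k),*[ray(c,u,v,z).round(0) for z in(0,14,40)])
E
python3 m.py
python3 - <<'E'
from h import *
c=cam("wrist");print(c[1],-c[2].T@c[3],c[2].round(2).tolist());cv2.imwrite("pics/w0.png",c[0])
E
```

```text
[426.5 259. ] [14. 15.] 90 170.5 [ 356. -305.] [ 354. -301.] [ 351. -295.]
[361.  256.5] [11. 12.] 90 115.5 [ 349. -117.] [ 348. -115.] [ 346. -113.]
[212.  244.5] [19. 20.] 90 295.0 [354. 316.] [352. 312.] [349. 305.]
[352. 232.] [12. 12.] 90 123.0 [419. -87.] [417. -86.] [412. -84.]
[377.5 228. ] [12. 13.] 90 121.5 [ 436. -161.] [ 433. -159.] [ 429. -155.]
[268.3 217.8] [23.1 22.8] 18 429.5 [444. 161.] [441. 159.] [437. 156.]
[322.  216.5] [29. 14.] 90 401.5 [459.   4.] [456.   4.] [451.   3.]
[207.  187.9] [40.6 38.7] 4 1454.0 [521. 353.] [518. 349.] [511. 341.]
[444.1 198.4] [64.9 37.7] 80 2253.0 [ 539. -355.] [ 535. -351.] [ 529. -343.]
[391.1 162.4] [18.  23.8] 36 330.0 [ 640. -194.] [ 635. -192.] [ 626. -187.]
[267.  158.5] [21. 20.] 90 341.0 [626. 183.] [621. 181.] [613. 177.]
[330.5 151. ] [32. 33.] 90 829.5 [664.  -8.] [659.  -8.] [649.  -8.]
[[309.7537734    0.         316.54833193]
 [  0.         309.7537734  200.77769806]
 [  0.           0.           1.        ]] [167.34188066 606.99603049 383.14250454] [[0.38, 0.92, -0.0], [0.89, -0.37, 0.29], [0.26, -0.11, -0.96]]
```

View pics/w0.png

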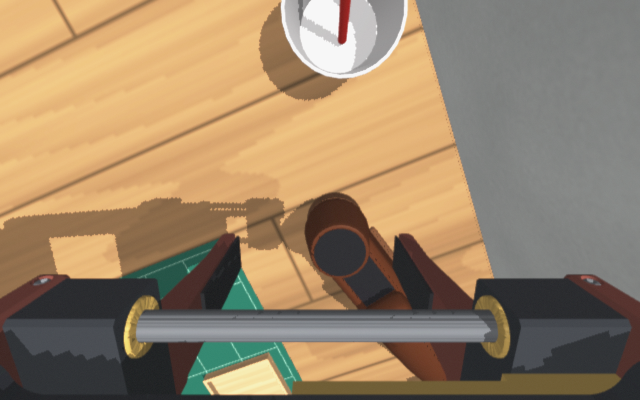

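The wrist view shows the open fingers at about (215,290) and (425,290), with the camera looking ahead along tool +x. Next I measure the items in the top and side views at mid-height and compare them.

```bash
cat > m2.py <<'E'
from h import *
from scipy.optimize import least_squares
T=cam("top");S=cam("side")
def blobs(c,roi):
    hsv=cv2.cvtColor(c[0],cv2.COLOR_BGR2HSV)
    m=((hsv[...,0]<65)|(hsv[...,0]>88)|(hsv[...,1]<90)).astype(np.uint8)
    r=np.zeros_like(m);cv2.fillConvexPoly(r,np.array(roi),1)
    m=cv2.morphologyEx(m*r,cv2.MORPH_OPEN,np.ones((3,3)))
    return [k for k in cv2.findContours(m,cv2.RETR_EXTERNAL,cv2.CHAIN_APPROX_NONE)[0] if cv2.contourArea(k)>60]
corn=[(328,357),(690,390),(672,-390),(300,-390)]
bt=blobs(T,[[196,117],[465,131],[467,287],[178,268]])
bs=blobs(S,[[206,160],[345,130],[508,312],[304,392]])
def cen(k,mid=True):
    M=cv2.moments(k);return np.array([M["m10"],M["m01"]])/M["m00"]
items=dict(tin=((267,158),(334,170),20),sjar=((378,228),(321,267),22.5),brush=((322,217),(303,220),23),heel=((270,217),(280,190),20),spool=((212,244),(232,167),25),stin=((427,259),(313,327),12),ljar=((391,162),(404,248),35),sq=((207,188),(283,152),7),long=((444,198),(405,320),7))
for n,(a,b,z) in items.items():
    k=min(bt,key=lambda k:np.linalg.norm(cen(k)-a)); l=min(bs,key=lambda k:np.linalg.norm(cen(k)-b))
    A,B=cen(k),cen(l)
    r=least_squares(lambda p:np.r_[proj(T,p)-A,proj(S,p)-B],[450,0,20])
    q=cv2.approxPolyDP(cv2.convexHull(k),3,True)[:,0]
    print(n,A.round(1),B.round(1),"top",ray(T,*A,z).round(1),"side",ray(S,*B,z).round(1),"tri",r.x.round(1))
    if n in("sq","long"):
        for c,kk in((T,k),(S,l)):
            # box corners in the world at wall-top height
            P=np.array([ray(c,*p[0],11) for p in kk],np.float32);rr=cv2.minAreaRect(P);print("   rect",np.round(rr[0],1),np.round(rr[1],1),round(rr[2],1))
    if n in("brush","heel"):
        P=np.array([ray(T,*p[0],z) for p in k],np.float32);rr=cv2.minAreaRect(P);print("   rect",np.round(rr[0],1),np.round(rr[1],1),round(rr[2],1))
x=T[0][190:260,195:345];cv2.imwrite("pics/crop1.png",cv2.resize(x,None,fx=5,fy=5,interpolation=cv2.INTER_CUBIC))
E
python3 m2.py
```

```text
tin [267.  158.6] [333.4 170.8] top [619.1 180. ] side [616.7 181.9] tri [617.1 180.   21.7]
sjar [377.5 228.3] [320.6 266.7] top [ 431.2 -157.7] side [ 433.3 -156.5] tri [ 432.  -157.7   24. ]
brush [322.  216.6] [302.1 220.6] top [453.9   3.6] side [452.5   9.2] tri [451.6   3.8  27.9]
   rect [454.5   3.5] [85.3 40.7] 4.1
heel [268.5 216.9] [278.6 189.3] top [442.7 157.8] side [442.  160.5] tri [441.7 157.6  22.3]
   rect [440.2 158.4] [67.6 66.5] 77.7
spool [211.8 244.6] [232.3 168. ] top [350.6 309.8] side [350.3 302.7] tri [351.6 311.4  19. ]
stin [426.8 259.4] [312.1 327.7] top [ 353.3 -302.7] side [ 354.2 -298.5] tri [ 353.  -301.6   16.4]
ljar [390.9 162.3] [404.6 251.4] top [ 628.5 -187.7] side [ 627.4 -198.6] tri [ 633.2 -189.7   24.4]
sq [207.  187.9] [283.2 154. ] top [519.6 351. ] side [519.1 341.1] tri [522.4 353.6  -1.6]
   rect [519.  350.3] [118.2 118.9] 0.1
   rect [518.4 337.1] [117.3 118.9] 89.7
long [443.9 198.5] [404.6 322.7] top [ 536.8 -352.5] side [ 537.2 -357.8] tri [ 539.3 -354.4    1.7]
   rect [ 537.4 -351.2] [189.6 111.8] 10.6
   rect [ 541.5 -362. ] [194.8 134.1] 10.1
```

View pics/crop1.png

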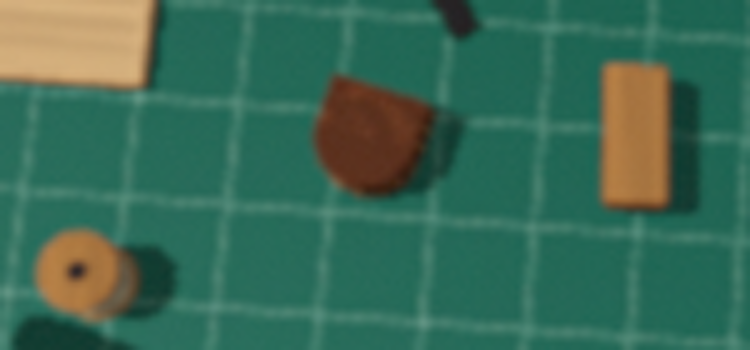

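arm_command([
  {"linear":[0,0,0],"turn":0.1473},
  {"linear":[0,0,0],"turn":0.1473},
  {"linear":[0,0,0],"turn":0.1473},
  {"linear":[0,0,0],"turn":0.1473},
  {"linear":[0,0,0],"turn":0.1473},
  {"linear":[0,0,0],"turn":0.1473},
  {"linear":[0,0,0],"turn":0.1473},
  {"linear":[0,0,0],"turn":0.1473},
  {"linear":[0,0,0],"turn":0},
  {"linear":[0,0,0],"turn":0},
])

```text
t: 1.3
ee_pos: [239.2, 577.4, 241.6]
orientation: [2.217, 2.225, -0.0]
ft_force: [0.0, 0.4, -0.7]
width: 87.8
grasp_force: 0.0
```

The crop shows the heel's straight front edge running from (335,75) to (435,107), so the heel's x axis is at about -13° in the world. The brush is upright in the image, which puts its long axis at about 4°. I'll go to the tin first.

arm_command([
  {"linear":[-0.032,0.031,0],"turn":0},
  {"linear":[-0.032,0.031,0],"turn":0},
  {"linear":[-0.032,0.031,0],"turn":0},
  {"linear":[-0.032,0.031,0],"turn":0},
  {"linear":[-0.032,0.031,0],"turn":0},
  {"linear":[-0.032,0.031,0],"turn":0},
  {"linear":[-0.032,0.031,0],"turn":0},
  {"linear":[-0.032,0.031,0],"turn":0},
  {"linear":[-0.032,0.031,0],"turn":0},
  {"linear":[-0.032,0.031,0],"turn":0},
])

```text
t: 2.3
ee_pos: [550.2, 255.8, 241.8]
orientation: [2.218, 2.225, 0.0]
ft_force: [-0.6, 1.3, 0.3]
width: 87.9
grasp_force: 0.0
```

arm_command([
  {"linear":[-0.039,0.034,0],"turn":0},
  {"linear":[-0.039,0.034,0],"turn":0},
  {"linear":[0,0,0],"turn":0},
  {"linear":[0,0,0],"turn":0},
])

```text
t: 2.7
ee_pos: [615.0, 180.9, 241.3]
orientation: [-2.222, -2.221, 0.001]
ft_force: [-0.6, -0.3, -0.1]
width: 87.6
grasp_force: 0.0
```

```bash
python3 - <<'E'
from h import *
c=cam("wrist");cv2.imwrite("pics/w1.png",c[0]);o=ctrl.get_obs();print(o['ee_pos'],o['qpos'])
for p in((618,180.5,40),(618,180.5,0)):print(proj(c,p))
E
```

```text
[614.31042803 181.87235672 241.33853519] [2.69097949e-01 4.46728345e-01 1.59295286e+00 4.05559992e-04
 1.10280043e+00 2.68230888e-01]
[318.52393135 180.75511971]
[318.351049   173.64354659]
```

View pics/w1.png

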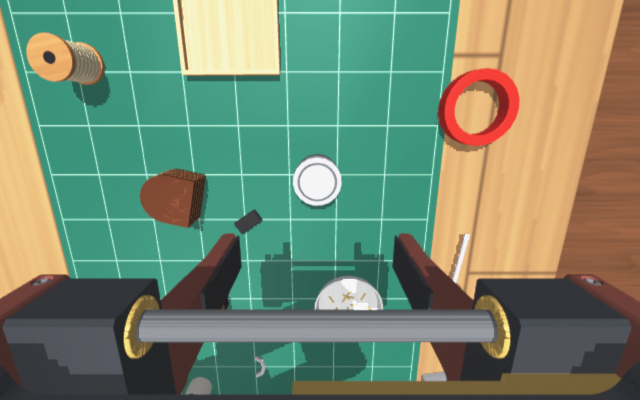

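The wrist view shows the tin lid centred at (317,181), within 2 px of the prediction of (318.5,181). I'll descend, grip and lift.

arm_command([
  {"linear":[0,0.002,0.035],"turn":0},
  {"linear":[0,0,0.04],"turn":0},
  {"linear":[0,0,0.04],"turn":0},
  {"linear":[0,0,0.04],"turn":0},
  {"linear":[0,0,0.03],"turn":0},
  {"linear":[0,0,0.025],"turn":0},
  {"linear":[0,0,0],"turn":0},
  {"linear":[0,0,0],"turn":0},
  {"linear":[0,0,0],"turn":0},
])

```text
t: 3.65
ee_pos: [617.5, 182.9, 33.5]
orientation: [2.219, 2.222, 0.003]
ft_force: [0.0, -0.5, -0.1]
width: 88.2
grasp_force: 0.0
```

arm_command([
  {"linear":[0,0,0],"turn":0},
  {"linear":[0,0,0],"turn":0},
  {"linear":[0,0,0],"turn":0},
  {"linear":[0,0,0],"turn":0},
  {"linear":[0,0,0],"turn":0},
  {"linear":[0,0,0],"turn":0},
  {"linear":[0,0,0],"turn":0},
  {"linear":[0,0,0],"turn":0},
], jaw=-1)

```text
t: 4.45
ee_pos: [616.7, 181.8, 31.9]
orientation: [-2.222, -2.221, 0.0]
ft_force: [-2.1, -0.4, 6.5]
width: 55.9
grasp_force: 30.0
```

arm_command([
  {"linear":[0,0,-0.02],"turn":0},
  {"linear":[0,0,-0.03],"turn":0},
  {"linear":[0,0,-0.03],"turn":0},
  {"linear":[0,0,-0.03],"turn":0},
  {"linear":[0,0,-0.03],"turn":0},
  {"linear":[0,0,-0.02],"turn":0},
  {"linear":[0,0,0],"turn":0},
  {"linear":[0,0,0],"turn":0},
])

```text
t: 5.25
ee_pos: [616.5, 181.8, 191.0]
orientation: [-2.222, -2.221, 0.0]
ft_force: [0.5, 0.3, -2.5]
width: 55.3
grasp_force: 30.0
```

arm_command([
  {"linear":[-0.045,-0.008,0],"turn":0},
  {"linear":[-0.045,-0.008,0],"turn":0},
  {"linear":[-0.045,-0.008,0],"turn":0},
  {"linear":[-0.045,-0.008,0],"turn":0},
  {"linear":[-0.045,-0.008,0],"turn":0},
  {"linear":[-0.045,-0.008,0],"turn":0},
  {"linear":[-0.045,-0.008,0],"turn":0},
  {"linear":[-0.045,-0.008,0],"turn":0},
  {"linear":[-0.045,-0.008,0],"turn":0},
  {"linear":[-0.045,-0.008,0],"turn":0},
])

```text
t: 6.25
ee_pos: [534.9, -269.3, 189.4]
orientation: [-2.22, -2.219, 0.001]
ft_force: [0.7, -0.3, -1.7]
width: 55.4
grasp_force: 30.0
```

arm_command([
  {"linear":[-0.045,-0.008,0],"turn":0},
  {"linear":[-0.045,-0.008,0],"turn":0},
  {"linear":[-0.045,-0.008,0],"turn":0},
  {"linear":[-0.045,-0.008,0],"turn":0},
  {"linear":[0,0,0],"turn":0},
  {"linear":[0,0,0],"turn":0},
])

```text
t: 6.85
ee_pos: [503.1, -448.1, 189.1]
orientation: [-2.222, -2.216, -0.0]
ft_force: [-0.6, 0.4, -2.1]
width: 55.3
grasp_force: 30.0
```

```bash
python3 - <<'E'
from h import *
c=cam("wrist");o=ctrl.get_obs();print(o['ee_pos'],o['qpos'])
hsv=cv2.cvtColor(c[0],cv2.COLOR_BGR2HSV)
m=((hsv[...,0]<30)&(hsv[...,1]>40)&(hsv[...,2]>150)).astype(np.uint8)
m=cv2.morphologyEx(m,cv2.MORPH_OPEN,np.ones((5,5)))
p=proj(c,(537,-352.5,10));print(p)
im=c[0].copy()
n,l,st,ce=cv2.connectedComponentsWithStats(m)
i=l[int(p[1]),int(p[0])];print(i,st[i])
k=max(cv2.findContours((l==i).astype(np.uint8),cv2.RETR_EXTERNAL,cv2.CHAIN_APPROX_NONE)[0],key=cv2.contourArea)
P=np.array([ray(c,*q[0],14) for q in k],np.float32);r=cv2.minAreaRect(P);print(r)
cv2.drawContours(im,[k],-1,(255,0,255),1);cv2.imwrite("pics/w2.png",im)
E
```

```text
[ 503.55649196 -447.08345743  189.48234673] [-7.43882690e-01  5.51526123e-01  1.54895851e+00  3.94695158e-04
  1.04478579e+00 -7.42919941e-01]
[350.56349496  90.38186172]
2 [  251    13   198   143 20007]
((538.23876953125, -351.15447998046875), (179.72816467285156, 100.31692504882812), 10.346447944641113)
```

View pics/w2.png

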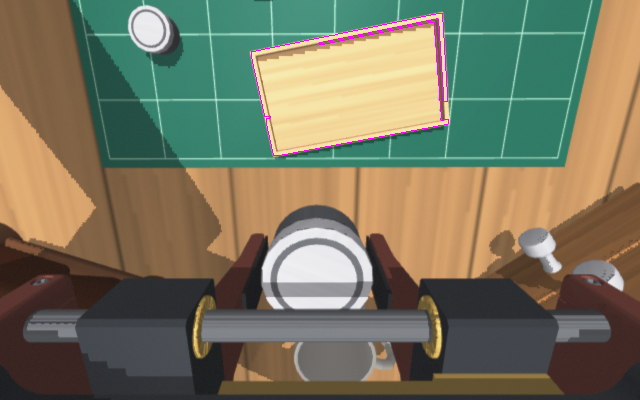

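The tray outline in the wrist view measures 179.7 x 100.3 mm, which matches the given size. Its centre is (538.2,-351.2) at 10.35°. The tin is held level. I'll place it at tray x = -50, which is (489,-360).

arm_command([
  {"linear":[0.043,-0.007,0],"turn":0},
  {"linear":[0.044,-0.007,0],"turn":0},
  {"linear":[0,0,0.03],"turn":0},
  {"linear":[0,0,0.03],"turn":0},
  {"linear":[0,0,0.03],"turn":0},
  {"linear":[0,0,0.03],"turn":0},
  {"linear":[0,0,0],"turn":0},
  {"linear":[0,0,0],"turn":0},
])

```text
t: 7.7
ee_pos: [490.5, -359.6, 71.4]
orientation: [-2.219, -2.221, 0.0]
ft_force: [-0.3, 0.1, -1.3]
width: 55.4
grasp_force: 30.0
```

arm_command([
  {"linear":[0,0,0.01],"turn":0},
  {"linear":[0,0,0.01],"turn":0},
  {"linear":[0,0,0.007],"turn":0},
  {"linear":[0,0,0.005],"turn":0},
  {"linear":[0,0,0],"turn":0},
  {"linear":[0,0,0],"turn":0},
])

```text
t: 8.3
ee_pos: [490.6, -361.2, 39.7]
orientation: [-2.222, -2.221, 0.0]
ft_force: [-0.1, -0.6, -0.8]
width: 55.5
grasp_force: 30.0
```

arm_command([
  {"linear":[0,0,0.002],"turn":0},
  {"linear":[0,0,0.001],"turn":0},
  {"linear":[0,0,0],"turn":0},
  {"linear":[0,0,0],"turn":0},
])

```text
t: 8.7
ee_pos: [490.6, -361.1, 36.8]
orientation: [2.222, 2.221, 0.0]
ft_force: [-0.5, -0.5, -2.0]
width: 55.4
grasp_force: 30.0
```

arm_command([
  {"linear":[0,0,0],"turn":0},
  {"linear":[0,0,0],"turn":0},
  {"linear":[0,0,0],"turn":0},
  {"linear":[0,0,0],"turn":0},
  {"linear":[0,0,-0.03],"turn":0},
  {"linear":[0,0,-0.045],"turn":0},
  {"linear":[0,0,-0.045],"turn":0},
  {"linear":[0,0,-0.044],"turn":0},
  {"linear":[0.04,-0.011,0],"turn":0},
  {"linear":[0.04,-0.011,0],"turn":0},
], jaw=0.9)

```text
t: 9.7
ee_pos: [469.2, -281.3, 202.5]
orientation: [2.221, 2.216, 0.002]
ft_force: [0.4, 0.5, -0.3]
width: 83.7
grasp_force: 0.0
```

arm_command([
  {"linear":[0.041,-0.012,0],"turn":0},
  {"linear":[0.041,-0.012,0],"turn":0},
  {"linear":[0.041,-0.012,0],"turn":0},
  {"linear":[0,0,0],"turn":0},
  {"linear":[0,0,0],"turn":0},
])

```text
t: 10.2
ee_pos: [432.9, -157.6, 201.1]
orientation: [2.219, 2.222, 0.0]
ft_force: [0.2, -0.1, 0.4]
width: 83.4
grasp_force: 0.0
```

```bash
python3 - <<'E'
from h import *
c=cam("wrist");o=ctrl.get_obs();print(o['ee_pos'],o['qpos'])
cv2.imwrite("pics/w3.png",c[0]);print(proj(c,(432,-157.5,45)))
E
```

```text
[ 433.33729775 -158.37478732  201.13543895] [-3.76074970e-01  2.41891227e-01  2.01551945e+00 -2.38728890e-04
  8.82654626e-01 -3.76303712e-01]
[314.6824703  190.37430578]
```

View pics/w3.png

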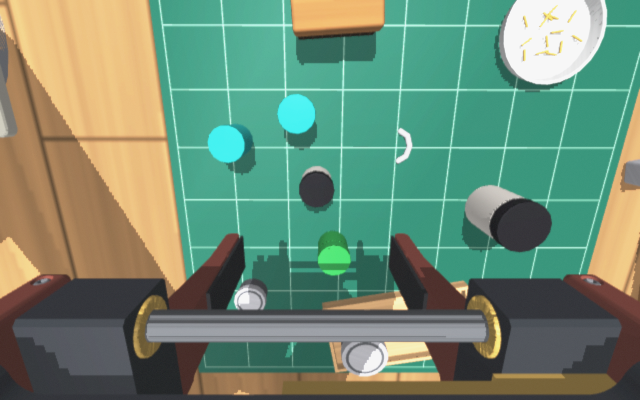

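The jar's black lid is at (316.5,189) against a prediction of (314.7,190.4), and the tin is in the tray at (365,355). I'll grip the jar.

arm_command([
  {"linear":[0,0,0.04],"turn":0},
  {"linear":[0,0,0.04],"turn":0},
  {"linear":[0,0,0.04],"turn":0},
  {"linear":[0,0,0.03],"turn":0},
  {"linear":[0,0,0.022],"turn":0},
  {"linear":[0,0,0],"turn":0},
  {"linear":[0,0,0],"turn":0},
  {"linear":[0,0,0],"turn":0},
])

```text
t: 11.05
ee_pos: [433.6, -158.9, 29.6]
orientation: [2.221, 2.219, 0.001]
ft_force: [1.2, -0.7, 0.5]
width: 83.2
grasp_force: 0.0
```

arm_command([
  {"linear":[0,0,0],"turn":0},
  {"linear":[0,0,0],"turn":0},
  {"linear":[0,0,0],"turn":0},
  {"linear":[0,0,0],"turn":0},
  {"linear":[0,0,0],"turn":0},
  {"linear":[0,0,0],"turn":0},
  {"linear":[0,0,0],"turn":0},
  {"linear":[0,0,0],"turn":0},
  {"linear":[0,0,0],"turn":0},
  {"linear":[0,0,0],"turn":0},
], jaw=-1)

```text
t: 12.05
ee_pos: [432.6, -158.0, 28.7]
orientation: [2.222, 2.221, 0.0]
ft_force: [-0.6, 0.8, 1.5]
width: 35.5
grasp_force: 30.0
```

arm_command([
  {"linear":[0,0,-0.02],"turn":0},
  {"linear":[0,0,-0.03],"turn":0},
  {"linear":[0,0,-0.04],"turn":0},
  {"linear":[0,0,-0.04],"turn":0},
  {"linear":[0,0,-0.03],"turn":0},
  {"linear":[0,0,0],"turn":0},
  {"linear":[0,0,0],"turn":0},
])

```text
t: 12.75
ee_pos: [432.6, -158.1, 188.8]
orientation: [2.221, 2.22, 0.001]
ft_force: [-0.1, 0.3, -0.9]
width: 35.8
grasp_force: 30.0
```

```bash
python3 - <<'E'
from h import *
# tin lid in the top view (arm permitting) and predicted pixel
c=cam("top");print(proj(c,(490,-360.5,24)).round(1))
cv2.imwrite("pics/t4.png",cv2.resize(c[0][150:270,340:480],None,fx=5,fy=5,interpolation=cv2.INTER_CUBIC))
E
```

```text
[448.4 213. ]
```

View pics/t4.png

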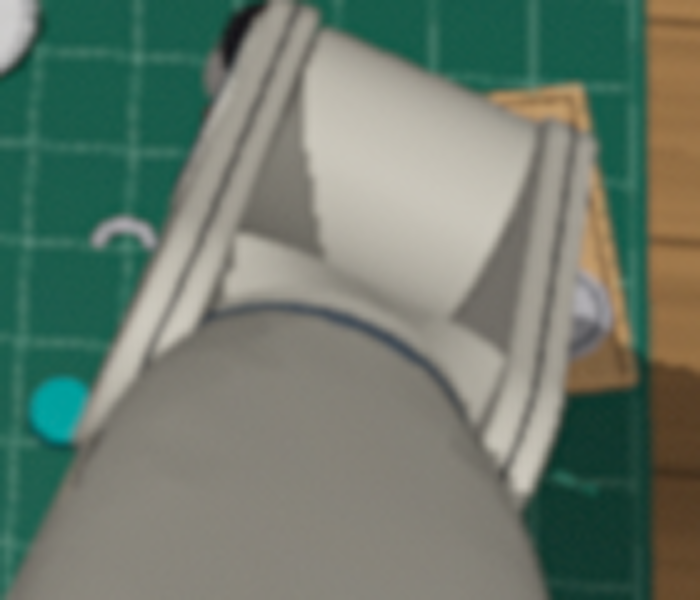

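The arm hides most of the tin at (585,315) in this crop. I'll approach past the tin and measure it with the wrist camera.

arm_command([
  {"linear":[-0.045,0.0095,0],"turn":0},
  {"linear":[-0.045,0.0095,0],"turn":0},
  {"linear":[-0.045,0.0095,0],"turn":0},
  {"linear":[-0.045,0.0095,0],"turn":0},
  {"linear":[-0.045,0.0095,0],"turn":0},
  {"linear":[-0.045,0.0095,0],"turn":0},
  {"linear":[0,0,0],"turn":0},
  {"linear":[0,0,0],"turn":0},
  {"linear":[0,0,0],"turn":0},
])

```text
t: 13.7
ee_pos: [488.5, -426.4, 186.7]
orientation: [-2.219, -2.218, 0.0]
ft_force: [0.1, 0.5, -2.0]
width: 35.3
grasp_force: 30.0
```

```bash
cat > blob.py <<'E'
from h import *
def lid(p,z,out=None,low=True):
    """grey lid near pixel of world (p,z): returns its centre in the world and its diameter"""
    c=cam("wrist");u,v=proj(c,(*p,z)).astype(int)
    s=cv2.cvtColor(c[0],cv2.COLOR_BGR2HSV)
    m=((s[...,1]<45)&(s[...,2]>70)).astype(np.uint8)
    m=cv2.morphologyEx(m,cv2.MORPH_CLOSE,np.ones((5,5)))
    ks=cv2.findContours(m,cv2.RETR_EXTERNAL,cv2.CHAIN_APPROX_NONE)[0]
    k=[k for k in ks if cv2.pointPolygonTest(k,(float(u),float(v)),False)>=0]
    P=np.array([ray(c,*q[0],z) for q in k[0]],np.float32)
    print("pixel",u,v,"circle",cv2.minEnclosingCircle(P),"rect",cv2.minAreaRect(P))
    if out: 
        im=c[0].copy();cv2.drawContours(im,[k[0]],-1,(255,0,255),1);cv2.imwrite(out,im)
E
python3 -c "
from blob import *
lid((490,-360.5),44,'pics/w5.png');print(ctrl.get_obs()['ee_pos'])"
```

```text
pixel 317 123 circle ((491.4517517089844, -363.8364562988281), 27.76410675048828) rect ((491.12152099609375, -363.5518798828125), (54.01179122924805, 54.07239532470703), 0.045724302530288696)
[ 488.77841366 -426.32562753  187.27746856]
```

The tin lid is centred at (491.2,-363.5) with a diameter of about 55 mm. I'll place the jar there.

arm_command([
  {"linear":[0.032,0.001,0],"turn":0},
  {"linear":[0.032,0.001,0],"turn":0},
  {"linear":[0,0,0.03],"turn":0},
  {"linear":[0,0,0.03],"turn":0},
  {"linear":[0,0,0.025],"turn":0},
  {"linear":[0,0,0.015],"turn":0},
  {"linear":[0,0,0.008],"turn":0},
  {"linear":[0,0,0],"turn":0},
  {"linear":[0,0,0],"turn":0},
  {"linear":[0,0,0],"turn":0},
])

```text
t: 14.75
ee_pos: [492.2, -364.6, 81.9]
orientation: [2.22, 2.22, 0.0]
ft_force: [-0.5, -0.1, -1.2]
width: 35.7
grasp_force: 30.0
```

arm_command([
  {"linear":[0,0,0.004],"turn":0},
  {"linear":[0,0,0.003],"turn":0},
  {"linear":[0,0,0.0015],"turn":0},
  {"linear":[0,0,0],"turn":0},
  {"linear":[0,0,0],"turn":0},
  {"linear":[0,0,0],"turn":0},
])

```text
t: 15.35
ee_pos: [491.5, -364.1, 72.7]
orientation: [2.222, 2.221, -0.0]
ft_force: [-0.8, 0.3, 5.6]
width: 35.6
grasp_force: 30.0
```

arm_command([
  {"linear":[0,0,0],"turn":0},
  {"linear":[0,0,0],"turn":0},
  {"linear":[0,0,0],"turn":0},
  {"linear":[0,0,0],"turn":0},
  {"linear":[0,0,0],"turn":0},
  {"linear":[0,0,-0.02],"turn":0},
  {"linear":[0,0,-0.03],"turn":0},
  {"linear":[0,0,-0.03],"turn":0},
  {"linear":[0,0,-0.03],"turn":0},
  {"linear":[0,0,-0.02],"turn":0},
], jaw=0.6)

```text
t: 16.35
ee_pos: [492.1, -364.5, 204.4]
orientation: [2.22, 2.219, 0.0]
ft_force: [-0.2, 0.1, 1.0]
width: 70.3
grasp_force: 0.0
```

arm_command([
  {"linear":[0.041,-0.004,0],"turn":0},
  {"linear":[0.041,-0.004,0],"turn":0},
  {"linear":[0.041,-0.004,0],"turn":0},
  {"linear":[0.041,-0.004,0],"turn":0},
  {"linear":[0.041,-0.004,0],"turn":0},
  {"linear":[0.041,-0.004,0],"turn":0},
  {"linear":[0.041,-0.004,0],"turn":0},
  {"linear":[0.041,-0.004,0],"turn":0},
  {"linear":[0.04,-0.005,0],"turn":0},
  {"linear":[0,0,0],"turn":0.1365},
], jaw=0.8)

```text
t: 17.35
ee_pos: [453.7, 7.5, 202.2]
orientation: [-2.365, -2.067, -0.0]
ft_force: [0.6, -0.3, -0.6]
width: 78.9
grasp_force: 0.0
```

arm_command([
  {"linear":[0,0,0],"turn":0.1365},
  {"linear":[0,0,0],"turn":0.1365},
  {"linear":[0,0,0],"turn":0.1365},
  {"linear":[0,0,0],"turn":0.1365},
  {"linear":[0,0,0],"turn":0.1365},
  {"linear":[0,0,0],"turn":0.1365},
  {"linear":[0,0,0],"turn":0.1365},
  {"linear":[0,0,0],"turn":0.1365},
  {"linear":[0,0,0],"turn":0.1365},
  {"linear":[0,0,0],"turn":0.1365},
])

```text
t: 18.35
ee_pos: [454.7, 3.9, 202.2]
orientation: [3.14, 0.099, 0.0]
ft_force: [-0.3, -0.3, 0.2]
width: 78.9
grasp_force: 0.0
```

arm_command([
  {"linear":[0,0,0],"turn":0},
  {"linear":[0,0,0],"turn":0},
])

```text
t: 18.55
ee_pos: [454.7, 3.9, 202.2]
orientation: [3.14, 0.114, 0.0]
ft_force: [-1.1, -0.5, -0.0]
width: 79.2
grasp_force: 0.0
```

```bash
python3 - <<'E'
from h import *
c=cam("wrist");o=ctrl.get_obs();R=cv2.Rodrigues(o['orientation'])[0];print(o['ee_pos'],o['qpos'],R.round(3).tolist())
cv2.imwrite("pics/w6.png",c[0]);u,v=proj(c,(454,4,46)).astype(int);print(u,v)
s=cv2.cvtColor(c[0],cv2.COLOR_BGR2HSV);m=((s[...,0]<30)&(s[...,2]>110)&(s[...,1]>60)).astype(np.uint8);m=cv2.morphologyEx(m,cv2.MORPH_OPEN,np.ones((3,3)))
for k in cv2.findContours(m,cv2.RETR_EXTERNAL,cv2.CHAIN_APPROX_NONE)[0]:
  if cv2.pointPolygonTest(k,(float(u),float(v)),False)>=0:
    P=np.array([ray(c,*q[0],46) for q in k],np.float32);print(cv2.boundingRect(k),cv2.minAreaRect(P))
E
```

```text
[454.65598719   3.94042088 202.20589528] [-1.74924080e-02  2.31165877e-01  2.02730226e+00 -3.36595391e-05
  8.83118394e-01  1.48109665e+00] [[0.997, 0.072, 0.0], [0.072, -0.997, -0.0], [0.0, 0.0, -1.0]]
316 192
(298, 153, 37, 78) ((452.9779052734375, 4.437345504760742), (79.51902770996094, 35.08049774169922), 3.2194721698760986)
```

View pics/w6.png

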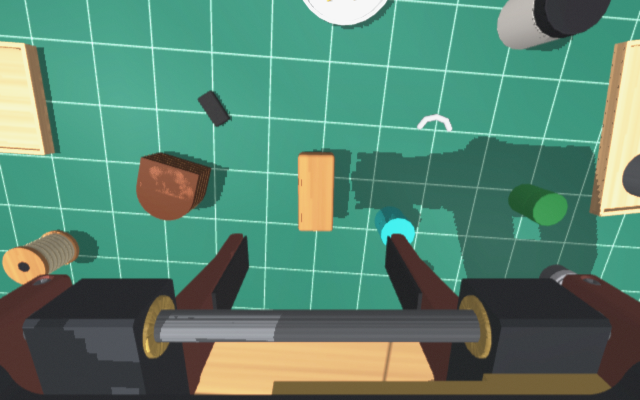

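The brush back spans roughly (298-335, 153-231), measuring 79.5 x 35.1 mm with its centre at (453,4.4) and 3.2°. The tool is aligned, so I'll grip it.

arm_command([
  {"linear":[-0.0015,0,0.04],"turn":0.015},
  {"linear":[0,0,0.04],"turn":0},
  {"linear":[0,0,0.04],"turn":0},
  {"linear":[0,0,0.03],"turn":0},
  {"linear":[0,0,0.015],"turn":0},
  {"linear":[0,0,0],"turn":0},
  {"linear":[0,0,0],"turn":0},
  {"linear":[0,0,0],"turn":0},
])

```text
t: 19.4
ee_pos: [454.0, 3.8, 38.1]
orientation: [3.14, 0.086, 0.003]
ft_force: [-0.3, 1.3, -0.9]
width: 79.4
grasp_force: 0.0
```

arm_command([
  {"linear":[0,0,0],"turn":0},
  {"linear":[0,0,0],"turn":0},
  {"linear":[0,0,0],"turn":0},
  {"linear":[0,0,0],"turn":0},
  {"linear":[0,0,0],"turn":0},
  {"linear":[0,0,0],"turn":0},
  {"linear":[0,0,0],"turn":0},
  {"linear":[0,0,0],"turn":0},
  {"linear":[0,0,0],"turn":0},
], jaw=-1)

```text
t: 20.3
ee_pos: [453.2, 3.8, 37.2]
orientation: [-3.14, -0.085, -0.0]
ft_force: [-0.9, -0.6, 2.2]
width: 35.9
grasp_force: 30.0
```

arm_command([
  {"linear":[0,0,-0.02],"turn":0},
  {"linear":[0,0,-0.03],"turn":0},
  {"linear":[0,0,-0.04],"turn":0},
  {"linear":[0,0,-0.04],"turn":0},
  {"linear":[0,0,-0.03],"turn":0},
  {"linear":[0,0,0],"turn":0},
  {"linear":[0,0,0],"turn":0},
])

```text
t: 21.0
ee_pos: [453.1, 3.8, 197.2]
orientation: [3.14, 0.085, 0.002]
ft_force: [-0.7, -0.0, -1.3]
width: 35.9
grasp_force: 30.0
```

arm_command([
  {"linear":[0.0123,0.0444,0],"turn":0},
  {"linear":[0.0123,0.0444,0],"turn":0},
  {"linear":[0.0123,0.0444,0],"turn":0},
  {"linear":[0.0123,0.0444,0],"turn":0},
  {"linear":[0.0123,0.0444,0],"turn":0},
  {"linear":[0.0123,0.0444,0],"turn":0},
  {"linear":[0.0123,0.0444,0],"turn":0},
  {"linear":[0.0123,0.0444,0],"turn":0},
  {"linear":[0,0,0],"turn":-0.126},
  {"linear":[0,0,0],"turn":0},
])

```text
t: 22.0
ee_pos: [569.3, -346.1, 193.7]
orientation: [-3.126, -0.281, 0.006]
ft_force: [0.4, 0.1, -0.7]
width: 35.6
grasp_force: 30.0
```

arm_command([
  {"linear":[0,0,0.03],"turn":0},
  {"linear":[0,0,0.03],"turn":0},
  {"linear":[0,0,0.03],"turn":0},
  {"linear":[0,0,0.02],"turn":0},
  {"linear":[0,0,0],"turn":0},
  {"linear":[0,0,0],"turn":0},
  {"linear":[0,0,0],"turn":0},
])

```text
t: 22.7
ee_pos: [571.2, -345.5, 88.1]
orientation: [3.128, 0.281, 0.002]
ft_force: [0.8, 0.3, -1.6]
width: 36.0
grasp_force: 30.0
```

arm_command([
  {"linear":[0,0,0.02],"turn":0},
  {"linear":[0,0,0.015],"turn":0},
  {"linear":[0,0,0.006],"turn":0},
  {"linear":[0,0,0.003],"turn":0},
  {"linear":[0,0,0.002],"turn":0},
  {"linear":[0,0,0],"turn":0},
  {"linear":[0,0,0],"turn":0},
  {"linear":[0,0,0],"turn":0},
])

```text
t: 23.5
ee_pos: [570.8, -345.7, 41.6]
orientation: [3.129, 0.282, 0.001]
ft_force: [0.5, -0.8, -0.6]
width: 35.9
grasp_force: 30.0
```

arm_command([
  {"linear":[0,0,0],"turn":0},
  {"linear":[0,0,0],"turn":0},
  {"linear":[0,0,0],"turn":0},
  {"linear":[0,0,0],"turn":0},
  {"linear":[0,0,0],"turn":0},
  {"linear":[0,0,-0.02],"turn":0},
  {"linear":[0,0,-0.04],"turn":0},
  {"linear":[0,0,-0.04],"turn":0},
  {"linear":[0,0,-0.04],"turn":0},
  {"linear":[0,0,-0.02],"turn":0},
], jaw=0.4)

```text
t: 24.5
ee_pos: [571.9, -346.4, 205.3]
orientation: [3.126, 0.282, 0.006]
ft_force: [0.5, -0.0, 0.3]
width: 61.3
grasp_force: 0.0
```

arm_command([
  {"linear":[0,0,0],"turn":0.1357},
  {"linear":[0,0,0],"turn":0.1357},
  {"linear":[0,0,0],"turn":0.1357},
  {"linear":[-0.022,-0.042,0],"turn":0},
  {"linear":[-0.022,-0.042,0],"turn":0},
  {"linear":[-0.022,-0.042,0],"turn":0},
  {"linear":[-0.022,-0.042,0],"turn":0},
  {"linear":[-0.022,-0.042,0],"turn":0},
  {"linear":[-0.022,-0.042,0],"turn":0},
  {"linear":[-0.022,-0.042,0],"turn":0},
], jaw=1)

```text
t: 25.5
ee_pos: [486.1, -22.8, 201.4]
orientation: [-3.121, 0.357, -0.001]
ft_force: [1.3, 1.1, -0.6]
width: 87.4
grasp_force: 0.0
```

arm_command([
  {"linear":[-0.022,-0.042,0],"turn":0},
  {"linear":[-0.022,-0.042,0],"turn":0},
  {"linear":[-0.022,-0.042,0],"turn":0},
  {"linear":[-0.022,-0.042,0],"turn":0},
  {"linear":[0,0,0],"turn":0},
  {"linear":[0,0,0],"turn":0},
])

```text
t: 26.1
ee_pos: [438.5, 160.0, 201.3]
orientation: [3.122, -0.351, 0.0]
ft_force: [0.0, -1.5, -0.4]
width: 87.9
grasp_force: 0.0
```

```bash
python3 - <<'E'
from h import *
c=cam("wrist");o=ctrl.get_obs();R=cv2.Rodrigues(o['orientation'])[0];print(o['ee_pos'],o['qpos'],R[:,0].round(3))
cv2.imwrite("pics/w7.png",c[0]);u,v=proj(c,(439.4,158.7,40)).astype(int);print(u,v)
s=cv2.cvtColor(c[0],cv2.COLOR_BGR2HSV);m=((s[...,0]<25)&(s[...,1]>80)).astype(np.uint8);m=cv2.morphologyEx(m,cv2.MORPH_CLOSE,np.ones((3,3)))
for k in cv2.findContours(m,cv2.RETR_EXTERNAL,cv2.CHAIN_APPROX_NONE)[0]:
  if cv2.pointPolygonTest(k,(float(u),float(v)),False)>=0:
    P=np.array([ray(c,*q[0],40) for q in k],np.float32);print(cv2.boundingRect(k),cv2.minAreaRect(P))
    L=(P-np.array([439.4,158.7]))@R[:2,:2];print("tool-frame extents",L.min(0),L.max(0))
T=cam("top");cv2.imwrite("pics/t7.png",cv2.resize(T[0][110:290,330:480],None,fx=3,fy=3,interpolation=cv2.INTER_CUBIC))
w=cv2.resize(c[0],None,fx=.7,fy=.7);t=cv2.imread("pics/t7.png")[:450,-330:]
E
```

```text
[438.8394929  158.99609333 201.22916107] [ 3.22293042e-01  2.50058260e-01  2.00363539e+00 -3.96607174e-04
  8.87878330e-01  2.11936005e+00] [ 0.975 -0.224  0.   ]
317 189
(290, 154, 58, 62) ((442.9519348144531, 157.26071166992188), (56.574764251708984, 62.796180725097656), 75.82836151123047)
tool-frame extents [-27.53340891 -27.83036385] [35.54829791 29.12081553]
```

View pics/w7.png

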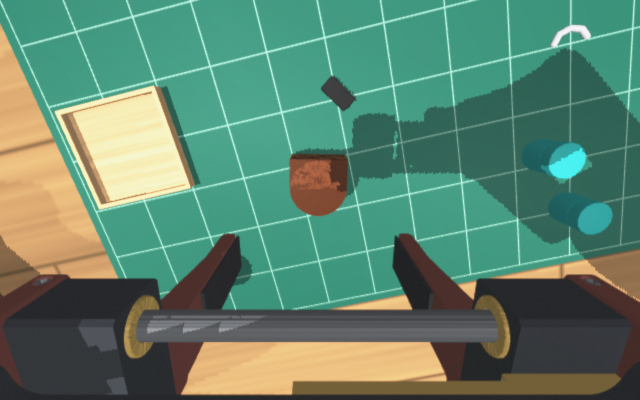

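View pics/t7.png

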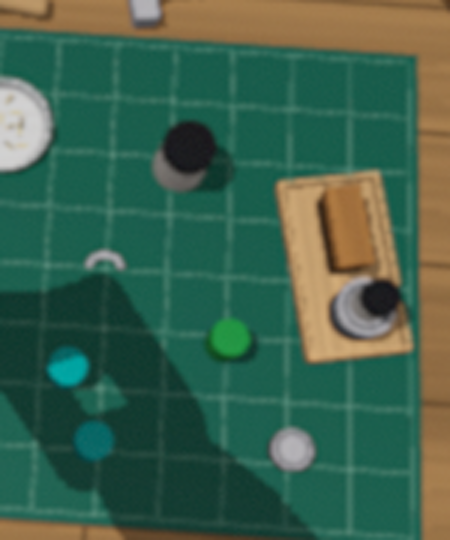

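The wrist view shows the heel at (319,185) squared up between the fingers, and the square tray at (125,147). The top crop shows the brush and tin flat in the long tray with the jar on the tin. I'll grip the heel and measure the square tray from the saved wrist view.

```bash
python3 - <<'E'
from h import *
c=cam("wrist");u,v=proj(c,(519.6,351,4)).astype(int);print(u,v)
s=cv2.cvtColor(c[0],cv2.COLOR_BGR2HSV);m=((s[...,0]<35)&(s[...,1]>25)).astype(np.uint8);m=cv2.morphologyEx(m,cv2.MORPH_OPEN,np.ones((5,5)))
for k in cv2.findContours(m,cv2.RETR_EXTERNAL,cv2.CHAIN_APPROX_NONE)[0]:
  if cv2.pointPolygonTest(k,(float(u),float(v)),False)>=0:
    P=np.array([ray(c,*q[0],14) for q in k],np.float32);print(cv2.boundingRect(k),cv2.minAreaRect(P))
E
```

```text
127 150
(55, 88, 138, 122) ((519.36572265625, 346.9222412109375), (108.65885162353516, 113.92806243896484), 0.38019439578056335)
```

arm_command([
  {"linear":[0.001,0,0.04],"turn":0},
  {"linear":[0,0,0.04],"turn":0},
  {"linear":[0,0,0.04],"turn":0},
  {"linear":[0,0,0.03],"turn":0},
  {"linear":[0,0,0.02],"turn":0},
  {"linear":[0,0,0],"turn":0},
  {"linear":[0,0,0],"turn":0},
  {"linear":[0,0,0],"turn":0},
])

```text
t: 27.05
ee_pos: [440.8, 158.5, 32.2]
orientation: [-3.12, 0.358, -0.003]
ft_force: [-0.1, -0.1, -0.4]
width: 87.7
grasp_force: 0.0
```

arm_command([
  {"linear":[0,0,0],"turn":0},
  {"linear":[0,0,0],"turn":0},
  {"linear":[0,0,0],"turn":0},
  {"linear":[0,0,0],"turn":0},
  {"linear":[0,0,0],"turn":0},
  {"linear":[0,0,0],"turn":0},
  {"linear":[0,0,0],"turn":0},
  {"linear":[0,0,0],"turn":0},
], jaw=-1)

```text
t: 27.85
ee_pos: [440.0, 159.0, 31.5]
orientation: [-3.121, 0.356, -0.0]
ft_force: [-1.7, -0.8, 6.8]
width: 57.9
grasp_force: 30.0
```

arm_command([
  {"linear":[0,0,-0.02],"turn":0},
  {"linear":[0,0,-0.03],"turn":0},
  {"linear":[0,0,-0.03],"turn":0},
  {"linear":[0,0,-0.03],"turn":0},
  {"linear":[0,0,-0.03],"turn":0},
  {"linear":[0,0,0],"turn":0},
  {"linear":[0,0,0],"turn":0},
])

```text
t: 28.55
ee_pos: [439.8, 158.9, 171.2]
orientation: [-3.121, 0.356, -0.001]
ft_force: [0.5, 0.5, -2.2]
width: 57.9
grasp_force: 30.0
```

arm_command([
  {"linear":[0.0069,-0.0408,0],"turn":0},
  {"linear":[0.0069,-0.0408,0],"turn":0},
  {"linear":[0.0069,-0.0408,0],"turn":0},
  {"linear":[0.0069,-0.0408,0],"turn":0},
  {"linear":[0.0069,-0.0408,0],"turn":0},
  {"linear":[0,0,0],"turn":-0.1135},
  {"linear":[0,0,0.03],"turn":-0.1135},
  {"linear":[0,0,0.04],"turn":0},
  {"linear":[0,0,0],"turn":0},
  {"linear":[0,0,0],"turn":0},
])

```text
t: 29.55
ee_pos: [518.1, 349.0, 99.2]
orientation: [3.139, -0.001, -0.006]
ft_force: [-0.6, 0.5, -0.9]
width: 57.8
grasp_force: 30.0
```

arm_command([
  {"linear":[0,0,0.03],"turn":0},
  {"linear":[0,0,0.02],"turn":0},
  {"linear":[0,0,0.01],"turn":0},
  {"linear":[0,0,0],"turn":0},
  {"linear":[0,0,0],"turn":0},
  {"linear":[0,0,0],"turn":0},
])

```text
t: 30.15
ee_pos: [520.3, 350.4, 42.7]
orientation: [-3.14, 0.0, -0.003]
ft_force: [0.5, 0.6, -2.2]
width: 58.0
grasp_force: 30.0
```

arm_command([
  {"linear":[0,0,0.003],"turn":0},
  {"linear":[0,0,0.0015],"turn":0},
  {"linear":[0,0,0],"turn":0},
  {"linear":[0,0,0],"turn":0},
  {"linear":[0,0,0],"turn":0},
])

```text
t: 30.65
ee_pos: [519.4, 349.9, 36.7]
orientation: [3.142, -0.0, -0.0]
ft_force: [0.6, -0.6, -1.4]
width: 57.2
grasp_force: 30.0
```

arm_command([
  {"linear":[0,0,0.001],"turn":0},
  {"linear":[0,0,0],"turn":0},
  {"linear":[0,0,0],"turn":0},
])

```text
t: 30.95
ee_pos: [519.4, 349.8, 35.6]
orientation: [3.142, -0.0, -0.0]
ft_force: [-0.1, 0.4, -1.5]
width: 57.6
grasp_force: 30.0
```

arm_command([
  {"linear":[0,0,0],"turn":0},
  {"linear":[0,0,0],"turn":0},
  {"linear":[0,0,0],"turn":0},
  {"linear":[0,0,0],"turn":0},
  {"linear":[0,0,0],"turn":0},
  {"linear":[0,0,-0.02],"turn":0},
  {"linear":[0,0,-0.04],"turn":0},
  {"linear":[0,0,-0.04],"turn":0},
  {"linear":[0,0,-0.04],"turn":0},
  {"linear":[0,0,-0.025],"turn":0},
], jaw=0.9)

```text
t: 31.95
ee_pos: [520.3, 350.4, 204.0]
orientation: [-3.14, 0.0, -0.005]
ft_force: [-0.2, -0.3, 0.4]
width: 83.5
grasp_force: 0.0
```

arm_command([
  {"linear":[-0.042,0.01,0],"turn":0},
  {"linear":[-0.042,0.01,0],"turn":0},
  {"linear":[-0.042,0.01,0],"turn":0},
  {"linear":[-0.042,0.01,0],"turn":0},
  {"linear":[0,0,0],"turn":0},
  {"linear":[0,0,0],"turn":0},
  {"linear":[0,0,0],"turn":0},
])

```text
t: 32.65
ee_pos: [352.7, 310.6, 201.2]
orientation: [-3.14, 0.0, -0.002]
ft_force: [1.6, -0.1, 0.5]
width: 83.3
grasp_force: 0.0
```

```bash
python3 - <<'E'
from h import *
c=cam("wrist");o=ctrl.get_obs();print(o['ee_pos'],o['qpos'])
cv2.imwrite("pics/w8.png",c[0]);print(proj(c,(351,310.5,50)),proj(c,(519.4,350,44)))
s=cv2.cvtColor(c[0],cv2.COLOR_BGR2HSV);m=((s[...,0]<25)&(s[...,1]>80)&(s[...,2]<150)).astype(np.uint8)
E
```

```text
[352.74597184 310.56717676 200.98489825] [ 6.96620923e-01  2.54443741e-01  1.99811458e+00 -1.00518665e-04
  8.87573715e-01  2.26807755e+00]
[316.57954215 194.73152235] [269.95582656   0.93255712]
```

View pics/w8.png

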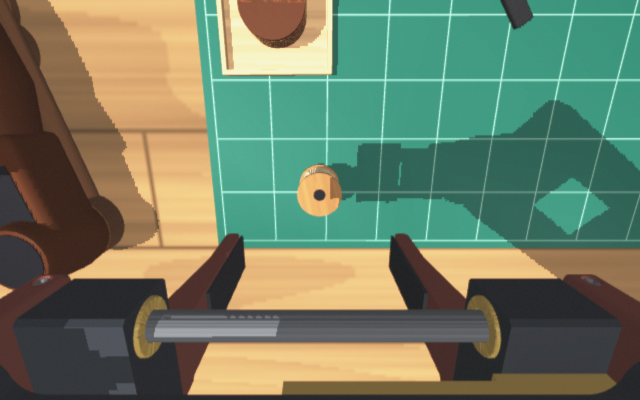

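The spool's hole is at (319,195), about 2 mm to the right of the prediction, and the heel sits in the square tray at (272,10). I'll correct for that and grip.

arm_command([
  {"linear":[-0.0015,0.002,0.04],"turn":0},
  {"linear":[0,0,0.04],"turn":0},
  {"linear":[0,0,0.04],"turn":0},
  {"linear":[0,0,0.03],"turn":0},
  {"linear":[0,0,0.02],"turn":0},
  {"linear":[0,0,0],"turn":0},
  {"linear":[0,0,0],"turn":0},
  {"linear":[0,0,0],"turn":0},
])

```text
t: 33.5
ee_pos: [351.0, 308.5, 31.6]
orientation: [-3.14, 0.001, -0.002]
ft_force: [-0.3, 0.3, 0.4]
width: 83.0
grasp_force: 0.0
```

arm_command([
  {"linear":[0,0,0],"turn":0},
  {"linear":[0,0,0],"turn":0},
  {"linear":[0,0,0],"turn":0},
  {"linear":[0,0,0],"turn":0},
  {"linear":[0,0,0],"turn":0},
  {"linear":[0,0,0],"turn":0},
  {"linear":[0,0,0],"turn":0},
  {"linear":[0,0,0],"turn":0},
  {"linear":[0,0,0],"turn":0},
], jaw=-1)

```text
t: 34.4
ee_pos: [349.9, 307.9, 30.8]
orientation: [-3.142, 0.0, -0.0]
ft_force: [-1.6, -0.2, 4.8]
width: 43.6
grasp_force: 30.0
```

arm_command([
  {"linear":[0,0,-0.02],"turn":0},
  {"linear":[0,0,-0.03],"turn":0},
  {"linear":[0,0,-0.03],"turn":0},
  {"linear":[0,0,-0.03],"turn":0},
  {"linear":[0,0,-0.03],"turn":0},
  {"linear":[0,0,0],"turn":0},
  {"linear":[0,0,0],"turn":0},
])

```text
t: 35.1
ee_pos: [349.9, 307.9, 170.7]
orientation: [-3.141, 0.0, -0.001]
ft_force: [0.2, 0.1, -0.9]
width: 43.4
grasp_force: 30.0
```

arm_command([
  {"linear":[0.0425,-0.0105,0],"turn":0},
  {"linear":[0.0425,-0.0105,0],"turn":0},
  {"linear":[0.0425,-0.0105,0],"turn":0},
  {"linear":[0.0425,-0.0105,0],"turn":0},
  {"linear":[0,0,0.03],"turn":0},
  {"linear":[0,0,0.03],"turn":0},
  {"linear":[0,0,0.02],"turn":0},
  {"linear":[0,0,0.01],"turn":0},
  {"linear":[0,0,0],"turn":0},
  {"linear":[0,0,0],"turn":0},
])

```text
t: 36.1
ee_pos: [519.9, 349.9, 80.5]
orientation: [3.141, -0.0, -0.001]
ft_force: [-0.5, 0.3, -0.1]
width: 43.8
grasp_force: 30.0
```

arm_command([
  {"linear":[0,0,0],"turn":0},
  {"linear":[0,0,0.002],"turn":0},
  {"linear":[0,0,0.002],"turn":0},
  {"linear":[0,0,0],"turn":0},
  {"linear":[0,0,0],"turn":0},
  {"linear":[0,0,0],"turn":0},
])

```text
t: 36.7
ee_pos: [519.9, 349.9, 76.8]
orientation: [-3.142, 0.0, -0.0]
ft_force: [0.4, -0.1, -0.6]
width: 43.5
grasp_force: 30.0
```

Then lower 2 mm more, release, and retreat towards the robot so I can look.

arm_command([
  {"linear":[0,0,0.0015],"turn":0},
  {"linear":[0,0,0.0005],"turn":0},
  {"linear":[0,0,0],"turn":0},
  {"linear":[0,0,0],"turn":0},
])

```text
t: 37.1
ee_pos: [519.9, 349.9, 74.8]
orientation: [-3.142, 0.0, -0.0]
ft_force: [-1.1, -0.7, 2.9]
width: 43.7
grasp_force: 30.0
```

arm_command([
  {"linear":[0,0,0],"turn":0},
  {"linear":[0,0,0],"turn":0},
  {"linear":[0,0,0],"turn":0},
  {"linear":[0,0,0],"turn":0},
  {"linear":[0,0,0],"turn":0},
  {"linear":[0,0,-0.02],"turn":0},
  {"linear":[0,0,-0.04],"turn":0},
  {"linear":[0,0,-0.04],"turn":0},
  {"linear":[0,0,-0.04],"turn":0},
  {"linear":[0,0,-0.02],"turn":0},
], jaw=0.6)

```text
t: 38.1
ee_pos: [521.1, 350.6, 238.6]
orientation: [-3.139, 0.0, -0.007]
ft_force: [-0.5, 0.2, 0.3]
width: 70.3
grasp_force: 0.0
```

arm_command([
  {"linear":[-0.025,0.04,0],"turn":0},
  {"linear":[-0.025,0.04,0],"turn":0},
  {"linear":[-0.025,0.04,0],"turn":0},
  {"linear":[0,0.04,0],"turn":0},
  {"linear":[0,0.04,0],"turn":0},
  {"linear":[0,0,0],"turn":0},
  {"linear":[0,0,0],"turn":0},
  {"linear":[0,0,0],"turn":0},
])

```text
t: 38.9
ee_pos: [445.2, 150.6, 234.8]
orientation: [-3.141, 0.0, -0.001]
ft_force: [0.7, 0.5, -0.0]
width: 70.4
grasp_force: 0.0
```

```bash
python3 - <<'E'
from h import *
T=cam("top")[0];S=cam("side")[0]
f=lambda x,s:cv2.resize(x,s,interpolation=cv2.INTER_CUBIC)
out=np.vstack([np.hstack([f(T[155:235,170:270],(375,300)),f(T[150:240,405:480],(375,300))]),np.hstack([f(S[110:190,230:330],(375,300)),f(S[250:370,340:490],(375,300))])])
cv2.imwrite("pics/fin.png",out)
E
```

```text
(no output)
```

View pics/fin.png

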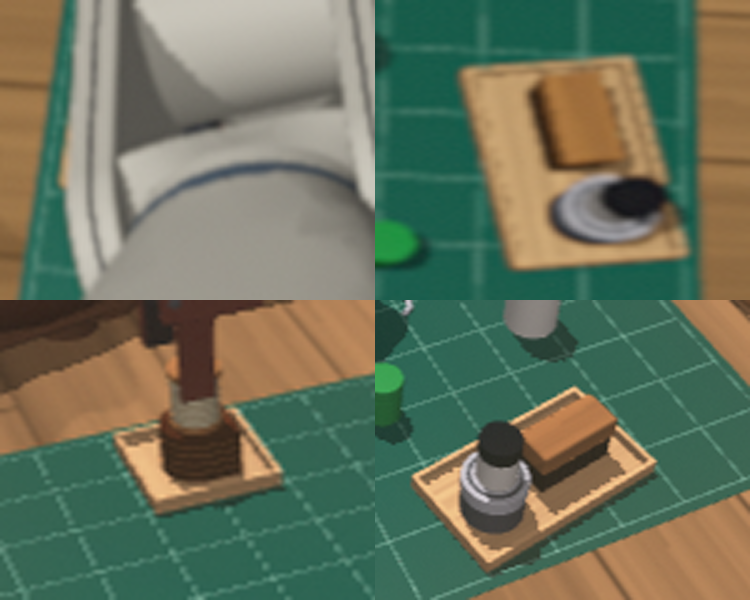

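The side crops show the spool upright on the heel at (195,400), with a gripper finger passing in front of it. They also show the jar upright on the tin beside the brush. I'll check the centring numerically before handing in.

```bash
python3 - <<'E'
from h import *
for n in("top","side"):
    c=cam(n);s=cv2.cvtColor(c[0],cv2.COLOR_BGR2HSV)
    u,v=proj(c,(491.2,-363.5,84)).astype(int)
    w=np.zeros(s.shape[:2],np.uint8);w[v-12:v+13,u-14:u+15]=1
    m=((s[...,2]<60)&(w>0)&(s[...,1]<120)).astype(np.uint8);M=cv2.moments(m,True);a=np.array([M["m10"],M["m01"]])/M["m00"]
    print(n,"jar lid px",a.round(1),"expected",(u,v),ray(c,*a,84).round(1),M["m00"])
c=cam("side");s=cv2.cvtColor(c[0],cv2.COLOR_BGR2HSV)
for z in(94,44,4): print(z,((proj(c,(520,350,z))-[230,110])*3.75).round())
E
```

```text
top jar lid px [456.3 209.2] expected (np.int64(456), np.int64(208)) [ 488.8 -363.3] 120.0
side jar lid px [390.2 307.8] expected (np.int64(389), np.int64(307)) [ 491.8 -364.9] 269.0
94 [192.  67.]
44 [195. 121.]
4 [197. 162.]
```

```bash
python3 -c "
from h import *
print(ctrl.close_job())"
```

```text
the job is handed in; nothing more can be done
None
```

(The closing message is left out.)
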